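# Turn the fountain pen cap-up in its slanted stand

## Task

The black fountain pen has been put away cap-down and will leak into its cap. Draw it out of its cup in the slanted pen stand, turn it end for end and put it back into the same cup, cap up and leaning in its notch on the brass rail like the silver pen beside it; leave the silver pen where it is.

Things in the scene. Friction and masses are not known exactly. Their poses are not given: they have to be found in the camera images.
- fountain_pen: black fountain pen, brass clip on its cap, 132 long, 13 across at the cap, 12 at the barrel, 28 g, round. Origin on its surface at mid length, 7 from the axis. y axis along the pen: -y is the cap end (last 56 mm), +y the barrel end. It starts cap down in one of the stand's two cups, +y pointing up the slope; the silver pen is in the other cup.
- pen_middle (a point): the middle of the fountain pen, on its axis (66 from either end); axes as those of the fountain pen
- pen_stand: slanted stand for two pens, fixed: dark wood base 160 (x) x 170 (y) x 12, two dark steel cups at the near side, brass rail at the far side. Origin: centre of the base's underside; x away from the robot, y left, z up (yaw varies). Pens lie at y = +45 and -45, 30 degrees above level, upper end along (0.866, 0, 0.5), middle of a seated pen at (7.2, +-45, 59).
- ball_pen: silver ball pen, 132 long, 13 across, cap up in the stand's other cup; origin at mid length on its surface, y axis along it, -y (cap end) up
- cup_left (a point): where the axis of a pen seated in the left cup (stand's y = +45) meets the cup's floor. The cup is a tube slanted like the pen, 30 inside, 36 outside, 28 deep; the pen lies along its lower side, so the tube's axis is 8.4 above the pen's. The right cup is the same, 90 away at y = -45. Axes as the stand's.
- rail_left (a point): on the left pen's axis where the pen lies on the rail, 122 up the slope from the cup's floor. Rail: round brass bar 8 thick along y under the pen; two 5 mm pins 32 apart (centres) stand beside the pen, reaching 6 above its axis. The right place is the same, 90 away. From cup mouth (28 from the floor) to rail the pen is free all round. Axes as the stand's.
Things that resemble listed ones, but are neither listed nor needed, are in the scene too. Leave any orange or white look-alike of the pen_stand alone.

How it is judged (in metres and radians):
At the end, for the whole second after the job is handed in: The black pen rests released, cap up, in the cup it came from: its middle within 15 mm of its place along each of the stand's axes and 30 mm of where it started, leaning 30 degrees above level within 12. The silver pen is within 20 mm of where it was (x of pen_middle in the frame of pen_stand between -0.008 and 0.022 m and z of pen_middle in the frame of pen_stand between 0.044 and 0.074 m and (y of pen_middle in the frame of pen_stand between 0.03 and 0.06 m or y of pen_middle in the frame of pen_stand between -0.06 and -0.03 m) and angle between pen_middle's own y axis and vertical between 1.885 and 2.304 rad and linear speed of fountain_pen below 0.02 m/s and distance of ball_pen from where it was at the start of the episode below 0.02 m and distance of pen_middle from where it was at the start of the episode below 0.03 m); the robot touches nothing.
It fails at once if the silver pen is moved by more than 40 mm (distance of ball_pen from where it was at the start of the episode above 0.04 m).
It also fails if it takes over 45 s, if anything falls off the work surface, if the arm or the gripper's body presses on something with over 40 N, if the wrist force passes 120 N, or if a joint passes its speed limit or range.

## Robot

A 7-joint arm with a two-finger parallel gripper is mounted at the origin on a cart in front of the work surface, level with it; the furniture and walls round the work are solid. World frame = base frame: x ahead of the robot, y to its left, z up, the work surface at z = 0. Lengths are in mm, angles in rad, forces in N, time in s.
With the tool pointing down it reaches from about 400 to 900 mm from the base axis. Payload 5.6 kg.
Tool frame: the origin (TCP) lies midway between the tips of the shut fingers; the grasp point (between the pads) lies 19 mm behind it; x points along the fingers, y is the direction in which the jaws open and shut, and the axes are right-handed (so a half turn about x gives the same grasp; the last joint's range is limited). The gripper opens to 92 mm and grips with 3 to 60 N. Pads are 20 mm wide; open, the fingers measure 128 mm over their backs; the gripper's body (75 mm by 189 mm) begins 69 mm behind the grasp point.
Start: joints at [1.109, 0.468, -0.012, 1.603, 0.006, 1.071, -0.056], TCP at [264.292, -593.852, 184.792] pointing down, gripper open.
Joint ranges: [-2.53, 2.53], [-0.31, 2.02], [-1.57, 1.55], [0.28, 2.44], [-1.29, 4.43], [0.15, 1.84], [-2.92, 2.92]. Speed limits (rad/s): [2.57, 2.57, 3.14, 3.14, 3.14, 3.14, 3.14].

## Interface

Orientations are given as a rotation vector (axis times angle).
In Python, from cell import robot, grip, kin, viewer gives the robot as it stands. Calls block until the motion is done:
- robot.movep(position, orientation): joint-space move of the TCP to a pose.
- robot.servo_line(position, feed=150, rotation=None): straight line of the TCP; rotation=None keeps the orientation; feed is the mean speed in mm/s.
- robot.goto_joints(angles): joint-space move.
- grip(opening, newtons=None): opening from 0.0 (shut) to 1.0 (fully open); newtons is the grip in N (None keeps the last); returns when the fingers have stopped.
- robot.hold(seconds).
- kin.ik(position, orientation): joint angles nearest the present ones, or None.
- robot.observe(): the state.
- viewer.read_camera(name): name is "scene" or "side" or "wrist"; returns the picture (420x560x3 uint8, red, green, blue); there is no depth.
- viewer.camera_info(name): a dict with "camera_matrix" (3x3 intrinsics, pixels), "R" (3x3) and "t" (3): a world point X has camera coordinates R X + t. Camera axes: x right, y down, z forward; pixel columns grow to the right and rows downward; lengths in mm; the calibration is good to about 2 mm. A picture is of the moment at which its call begins: read the wrist's pose just before it. camera_info takes no time and is no camera call; for the wrist camera it gives the pose at the moment of the call.
A pose or a line that the arm cannot do raises robot.IKError and nothing moves.
- robot.job_done(): hands the job in, once; it reports no verdict.
Trained networks look in the newest picture that a camera, given by its name, has taken for a name from the list of things; names that differ only in an ending like _2 or _b are one class to them, and where a whole thing is asked for, a point or a joint stands for the part that bears it (a point fixed in the world has none). Each returns a list of dicts, best first, with "confidence" (0 to 1); they miss things now and then, are a little off and sometimes report something else, mostly with a low value. They report only what shows in the picture. A call takes as long as a camera call. They do not tell look-alikes from the thing itself.
- viewer.silhouettes(name, camera): "mask" (420x560 bool, what is visible of it).
- viewer.pinpoint(name, camera): "at" ([x, y, z] in mm, in the coordinates of the camera as it stood for that picture, good to about 4 mm: a listed point, or the origin of a listed thing).
The state is a dict: "t": time; "joints": joint angles; "joint_velocities": joint speeds; "joint_torque": joint torques, N m; "tcp_pos": TCP position; "tcp_rot": TCP orientation; "contact_force": force on the tool from outside, world axes, zero at the start; "wrist_torque": the same for the moment, N m; "grip_width": opening from 0.0 (shut) to 1.0 (fully open).
Only numpy, scipy, OpenCV 4.12 (cv2) and the standard library are available. Lean on these libraries where they do the work, as an engineer would, in place of code of your own. Each camera call takes 0.05 s, during which the arm holds its last target.

## Working session

There is one attempt and no reset: what is moved stays moved. The work goes in short steps, each a Python script; the robot and the scene stay as the last script left them, time stands still between calls to the robot, and variables do not carry over. Pictures are saved under pics/ and viewed, and the job is handed in when it is done.

```bash
ls; mkdir -p pics; python3 - <<'E'
from cell import robot, grip, kin, viewer
import cv2,numpy as np
print(robot.observe())
for c in ["scene","side","wrist"]:
    im=viewer.read_camera(c); cv2.imwrite(f"pics/a_{c}.png",im[:,:,::-1])
    i=viewer.camera_info(c); print(c,i)
    R=np.array(i["R"]);t=np.array(i["t"])
    for n in ["fountain_pen","pen_middle","pen_stand","ball_pen","cup_left","rail_left"]:
        for d in viewer.pinpoint(n,c)[:3]:
            print(n,round(d["confidence"],2),(R.T@(np.array(d["at"])-t)).round(1))
E
```

```text
pics
{'t': 0.0, 'joints': array([ 1.10899782,  0.46834291, -0.01164611,  1.60365786,  0.00596296,
        1.07141081, -0.05633268]), 'joint_velocities': array([ 0.00056101, -0.00134427, -0.00140398,  0.0001598 , -0.00085326,
        0.00023378, -0.00091164]), 'joint_torque': array([-1.44729042e-04, -5.20571172e+01, -1.27106733e-02, -2.43748999e+01,
       -5.66276070e-02,  1.74114743e-02,  1.54044701e-04]), 'tcp_pos': array([ 264.02888344, -593.23632339,  183.84848441]), 'tcp_rot': array([ 1.99074136,  0.42483776, -1.9916411 ]), 'contact_force': array([ 0.26951934, -0.04272822, -0.53118774]), 'wrist_torque': array([-0.0201329 ,  0.00595735,  0.01507661]), 'grip_width': 0.9954241013611815}
scene {'camera_matrix': array([[415.29806404,   0.        , 279.10932004],
       [  0.        , 415.29806404, 208.22457403],
       [  0.        ,   0.        ,   1.        ]]), 'R': array([[-0.73470923, -0.67836317,  0.00507521],
       [-0.37681575,  0.40187085, -0.83457157],
       [ 0.56410303, -0.61507986, -0.55087615]]), 't': array([ 508.76347841,  198.00554735, 1226.60176153])}
fountain_pen 
[... 955 characters left out ...]
 0.55 [ 441.8 -212.6    3.4]
ball_pen 0.82 [513.6  -6.8  54.6]
cup_left 0.88 [396.7 643.   27. ]
cup_left 0.87 [467.9  91.   26.9]
cup_left 0.83 [ 398.3 -156.9   28.6]
rail_left 0.97 [567.8  73.2  83.5]
rail_left 0.88 [496.6 597.9  88.9]
rail_left 0.85 [ 509.9 -174.9   86.9]
wrist {'camera_matrix': array([[302.28409404,   0.        , 279.27900965],
       [  0.        , 302.28409404, 210.88102634],
       [  0.        ,   0.        ,   1.        ]]), 'R': array([[ 4.06935640e-01, -9.13456832e-01, -2.49651687e-05],
       [-8.86198727e-01, -3.94799060e-01,  2.42457252e-01],
       [-2.21484089e-01, -9.86423729e-02, -9.70162090e-01]]), 't': array([-650.10228296,  -26.35567263,  390.01293287])}
```

View pics/a_scene.png

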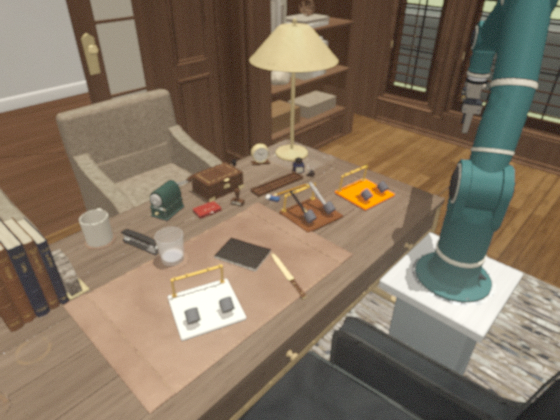

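View pics/a_side.png

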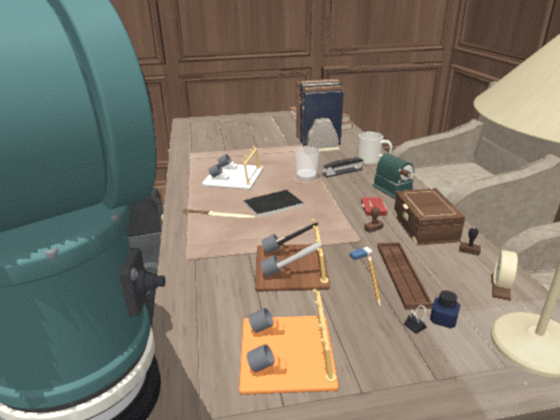

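```bash
cat >> h.py <<'E'
def look(tag,names=("fountain_pen","pen_middle","pen_stand","ball_pen","cup_left","rail_left"),c="wrist",k=2):
    i=viewer.camera_info(c); im=viewer.read_camera(c); cv2.imwrite(f"pics/{tag}.png",im[:,:,::-1])
    R=np.array(i["R"]);t=np.array(i["t"])
    for n in names:
        for d in viewer.pinpoint(n,c)[:k]:
            print(n,round(d["confidence"],2),(R.T@(np.array(d["at"])-t)).round(1))
    np.savez(f"pics/{tag}.npz",K=i["camera_matrix"],R=R,t=t)
    return im,i
E
python3 - <<'E'
from h import *
Z=Ro.from_euler('z',np.radians(-10.5))
x=Z.apply([.0,0,-1]);M=np.array([520.,85,58])
robot.movep(M+[-20,-20,170],rot(x,Z.apply([0,1,0])))
o=robot.observe();print(o["t"],o["joints"].round(2))
look("w1")
x=Z.apply([.5,0,-.866])
robot.movep(M-x*130+[0,-10,20],rot(x,Z.apply([0,1,0])))
o=robot.observe();print(o["t"],o["joints"].round(2))
look("w2")
E
```

```text
3.5333 [ 0.58  0.31 -0.92  1.86  0.28  1.1   0.95]
pen_middle 0.96 [518.3  85.3  57.3]
pen_stand 0.96 [ 4.464e+02 -2.114e+02  3.000e-01]
pen_stand 0.69 [507.2  39.4   0.7]
ball_pen 0.58 [516.9 -10.   52.7]
cup_left 0.83 [ 404.  -157.9   24.3]
cup_left 0.68 [464.5  94.2  31. ]
rail_left 0.77 [574.7  78.1  85.6]
rail_left 0.64 [ 512.8 -177.2   85.3]
4.5667 [ 0.8  -0.07 -1.21  2.35  0.56  0.44  0.5 ]
fountain_pen 0.93 [526.8  81.4  55.7]
pen_stand 0.9 [509.   35.4   0.6]
pen_stand 0.71 [ 444.4 -215.2   -2.5]
ball_pen 0.7 [516.3  -7.1  52.3]
cup_left 0.97 [ 406.1 -158.7   25.5]
cup_left 0.89 [465.7  92.3  29.9]
rail_left 0.69 [573.2  78.9  84.2]
rail_left 0.65 [ 508.4 -181.3   86.4]
```

View pics/w1.png

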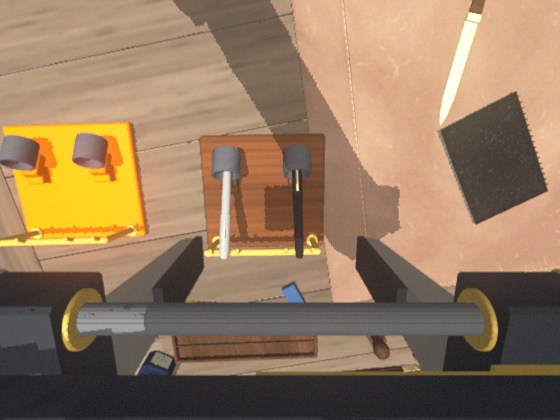

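View pics/w2.png

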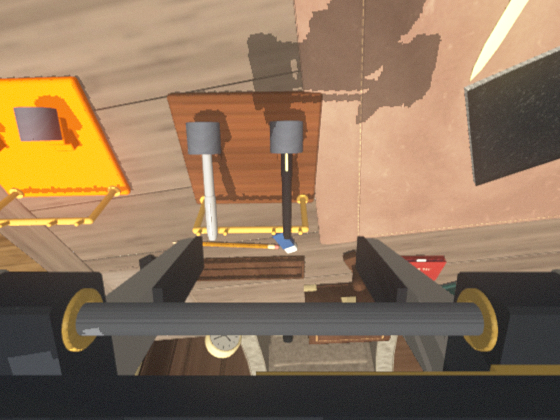

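```bash
python3 - <<'E'
import cv2
for n,(x,y) in {"w1":(190,125),"w2":(160,85)}.items():
    im=cv2.imread(f"pics/{n}.png")[y:y+165,x:x+175]
    cv2.imwrite(f"pics/{n}z.png",cv2.resize(im,None,fx=3.6,fy=3.6,interpolation=cv2.INTER_CUBIC))
E
```

```text
(no output)
```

View pics/w1z.png

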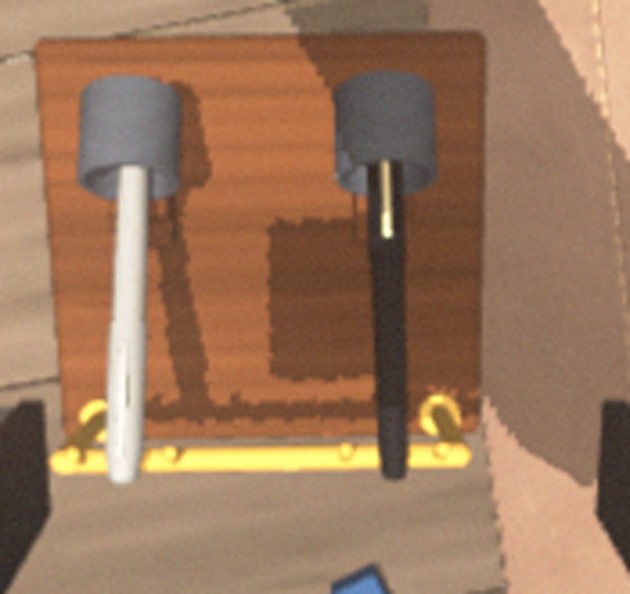

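View pics/w2z.png

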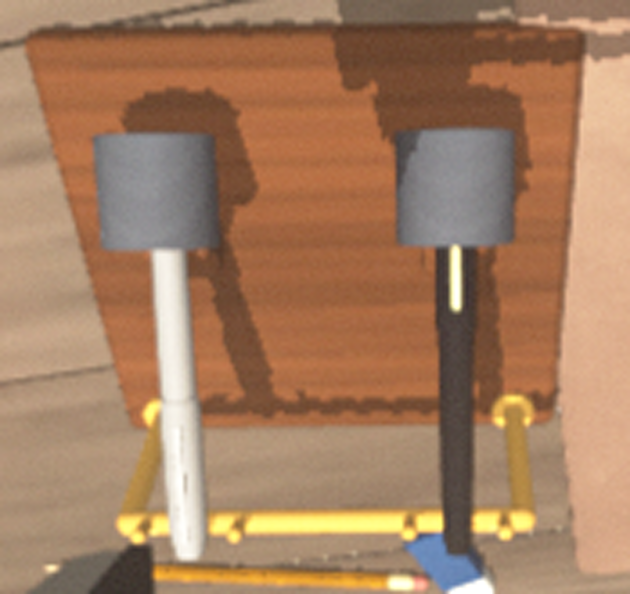

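```bash
cat > fit.py <<'E'
from h import *
from scipy.optimize import least_squares
off={"w1":(190,125),"w2":(160,85)}
C={"w1":[(37,38),(484,35),(482,440),(67,440)],"w2":[(28,33),(583,33),(553,425),(133,427)]}
corn=np.array([[-80,-85,12],[-80,85,12],[80,85,12],[80,-85,12.]])
cam={k:np.load(f"pics/{k}.npz") for k in off}
def pr(k,X):
    c=cam[k];p=(np.atleast_2d(X)@c["R"].T+c["t"])@c["K"].T;return p[:,:2]/p[:,2:]
def uv(k,p): return np.atleast_2d(p)/3.6+off[k]
def res(v,ks=("w1","w2")):
    X=Ro.from_euler('z',v[3]).apply(corn)+v[:3]
    return np.concatenate([(pr(k,X)-uv(k,C[k])).ravel() for k in ks])
s=least_squares(res,[504,38,0,-.18]);print(s.x.round(3),np.degrees(s.x[3]),s.fun.round(1))
for k in off: print(k,least_squares(res,[504,38,0,-.18],kwargs={"ks":(k,)}).x.round(2))
Z=Ro.from_euler('z',s.x[3]);S=s.x[:3]
def tri(a,b):
    f=lambda X:np.concatenate([(pr("w1",X)-uv("w1",a)).ravel(),(pr("w2",X)-uv("w2",b)).ravel()])
    r=least_squares(f,[520,85,60.]);return r.x,np.abs(r.fun).max()
for nm,a,b in [("tip",(394,476),(457,551)),("clip end",(387,236),(456,310)),("silver tip",(123,480),(189,556))]:
    X,e=tri(a,b);print(nm,X.round(1),e.round(2),"stand:",Z.inv().apply(X-S).round(1))
print("middle nominal",(S+Z.apply([7.2,45,59])).round(1))
print("tip nominal (stand)",np.array([7.2,45,59])+66*np.array([.866,0,.5]))
E
python3 fit.py
```

```text
[ 5.10061e+02  4.09600e+01 -5.23100e+00 -1.74000e-01] -9.950210187905656 [-0.4  0.9  1.2  0.2 -1.1 -0.7 -0.7  0.5 -0.5  0.9  1.6 -0.6 -0.2 -0.8
 -0.3 -0.5]
w1 [ 5.0981e+02  4.1330e+01 -5.3900e+00 -1.7000e-01]
w2 [ 5.1073e+02  4.0460e+01 -6.1200e+00 -1.7000e-01]
tip [578.2  74.6  90.9] 0.03 stand: [61.3 44.9 96.1]
clip end [504.7  87.1  56.2] 0.1 stand: [-13.2  44.5  61.5]
silver tip [562.3 -13.8  92.6] 0.19 stand: [ 60.9 -45.   97.8]
middle nominal [524.9  84.   53.8]
tip nominal (stand) [64.356 45.    92.   ]
```

```bash
cat >> h.py <<'E'
Z=Ro.from_euler('z',np.radians(-10.0)); M=np.array([521.5,84.7,58.3])
A=Z.apply([.866,0,.5])
def pose(s,p=30,h=0,al=0,up=0,fw=0):
    """grasp point at M + al along pen + h back along tool + up"""
    p=np.radians(p);x=Z.apply([np.sin(p),0,-np.cos(p)])
    return M+A*al+x*(19-h)+np.array([0,0,up])+Z.apply([fw,0,0]), rot(x,Z.apply([0,s,0]))
E
python3 - <<'E'
from h import *
for s in (1,-1):
  for p in (27,30):
   for kw in (dict(h=0),dict(h=30),dict(h=60),dict(h=100),dict(al=45),dict(al=45,up=60),dict(al=45,up=120),dict(al=100,up=100)):
    q=kin.ik(*pose(s,p,**kw)); print(s,p,kw,None if q is None else np.round(q,2))
E
```

```text
1 27 {'h': 0} [ 0.27  0.5  -0.75  2.31  1.57  0.56 -0.39]
1 27 {'h': 30} [ 0.31  0.42 -0.81  2.32  1.45  0.55 -0.29]
1 27 {'h': 60} [ 0.42  0.37 -0.94  2.32  1.32  0.57 -0.18]
1 27 {'h': 100} [ 0.7   0.39 -1.28  2.32  1.24  0.69 -0.09]
1 27 {'al': 45} [ 0.34  0.5  -0.79  2.22  1.43  0.56 -0.19]
1 27 {'al': 45, 'up': 60} [ 0.56  0.46 -1.04  2.18  1.24  0.66  0.04]
1 27 {'al': 45, 'up': 120} [ 0.81  0.52 -1.38  2.12  1.18  0.86  0.15]
1 27 {'al': 100, 'up': 100} [ 0.76  0.57 -1.31  2.02  1.17  0.88  0.23]
1 30 {'h': 0} [ 0.24  0.5  -0.73  2.34  1.72  0.58 -0.55]
1 30 {'h': 30} [ 0.26  0.41 -0.77  2.36  1.59  0.56 -0.46]
1 30 {'h': 60} [ 0.3   0.33 -0.82  2.37  1.45  0.54 -0.34]
1 30 {'h': 100} [ 0.59  0.3  -1.16  2.37  1.3   0.61 -0.2 ]
1 30 {'al': 45} [ 0.3   0.49 -0.75  2.26  1.58  0.56 -0.34]
1 30 {'al': 45, 'up': 60} [ 0.45  0.39 -0.92  2.22  1.31  0.58 -0.07]
1 30 {'al': 45, 'up': 120} [ 0.79  0.46 -1.34  2.16  1.22  0.79  0.08]
1 30 {'al': 100, 'up': 100} [ 0.74  0.51 -1.27  2.06  1.21  0.81  0.16]
-1 27 {'h': 0} [-0.57  0.37  0.22  2.36  1.47  0.16  2.72]
-1 27 {'h': 30} [ 0.54 
[... 251 characters left out ...]
2  0.32  0.93  2.27 -0.24  0.25 -1.8 ]
-1 27 {'al': 45, 'up': 120} [ 0.5   0.26 -0.92  2.13  0.85  0.6  -2.77]
-1 27 {'al': 100, 'up': 100} [ 0.44  0.31 -0.83  2.03  0.83  0.62 -2.69]
-1 30 {'h': 0} [-0.57  0.38  0.2   2.39  1.86  0.22  2.31]
-1 30 {'h': 30} [-0.81  0.31  0.43  2.42  1.57  0.16  2.58]
-1 30 {'h': 60} [ 0.53  0.45 -1.1   2.36  1.51  0.69  2.79]
-1 30 {'h': 100} [ 0.69  0.39 -1.29  2.37  1.36  0.71  2.91]
-1 30 {'al': 45} [-0.34  0.36 -0.01  2.29  1.48  0.26  2.77]
-1 30 {'al': 45, 'up': 60} [-1.3   0.41  1.15  2.31 -0.76  0.22 -1.32]
-1 30 {'al': 45, 'up': 120} [ 0.46  0.23 -0.88  2.17  0.95  0.55 -2.88]
-1 30 {'al': 100, 'up': 100} [ 0.4   0.29 -0.8   2.07  0.92  0.57 -2.79]
```

```bash
python3 - <<'E'
from h import *
robot.movep(*pose(1,30,h=90)); grip(0.5)
q,r=pose(1,30,h=0)
robot.servo_line(q,120,r)
o=robot.observe();print(o["t"],o["joints"].round(2),(o["tcp_pos"]-q).round(1),o["contact_force"].round(1))
for c in("scene","side","wrist"): cv2.imwrite(f"pics/b_{c}.png",viewer.read_camera(c)[:,:,::-1])
for (n,kw) in (("ext",dict(h=3,al=45)),("up",dict(al=45,h=50))):
  for s in(1,-1): 
    v=kin.ik(*pose(s,30,**kw));print(n,s,None if v is None else v.round(2))
E
python3 - <<'E'
import cv2
a=cv2.imread("pics/b_side.png")[200:310,220:360];cv2.imwrite("pics/b_sidez.png",cv2.resize(a,None,fx=5,fy=5))
E
```

```text
7.3917 [ 0.37  0.57 -0.9   2.33  1.72  0.68 -0.51] [-0.1  0.3  0.3] [ 0.1  1.1 -0.4]
ext 1 [ 0.4   0.53 -0.89  2.25  1.59  0.64 -0.33]
ext -1 [-0.15  0.37 -0.23  2.28  1.49  0.34  2.79]
up 1 [ 0.45  0.41 -0.95  2.27  1.4   0.6  -0.2 ]
up -1 [-1.33  0.41  1.14  2.37 -0.9   0.17 -1.2 ]
```

View pics/b_wrist.png

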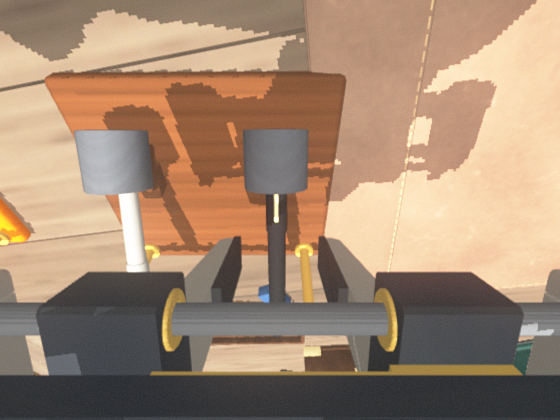

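View pics/b_sidez.png

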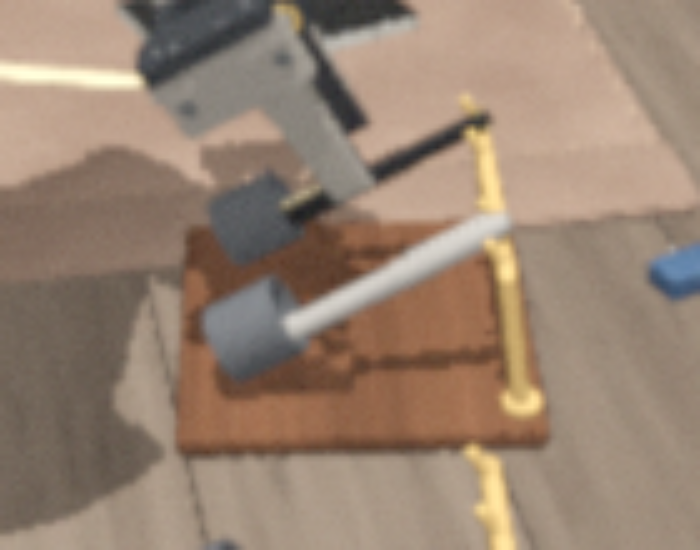

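```bash
python3 - <<'E'
from h import *
g=grip(0.0,20);o=robot.observe();print(g,o["grip_width"],o["contact_force"].round(1))
for kw in (dict(h=3),dict(h=3,al=40),dict(h=50,al=34)):
    q,r=pose(1,30,**kw);robot.servo_line(q,100,r)
    o=robot.observe();print(o["t"],o["joints"].round(3),o["contact_force"].round(1),o["grip_width"])
for c in("scene","side","wrist"): cv2.imwrite(f"pics/c_{c}.png",viewer.read_camera(c)[:,:,::-1])
a=cv2.imread("pics/c_side.png")[170:310,220:380];cv2.imwrite("pics/c_sidez.png",cv2.resize(a,None,fx=4,fy=4))
E
```

```text
False 0.002989158073529423 [0.7 1.1 0.2]
8.5667 [ 0.376  0.559 -0.9    2.335  1.712  0.681 -0.503] [ 0.1  0.3 -1. ] 0.006827276696907731
9.1167 [ 0.406  0.539 -0.892  2.262  1.605  0.643 -0.347] [ 0.4 -0.5 -0.3] 0.003193183519603211
9.7417 [ 0.458  0.415 -0.966  2.295  1.44   0.612 -0.244] [ 0.6 -1.   0.2] 0.0058529081803825106
```

View pics/c_sidez.png

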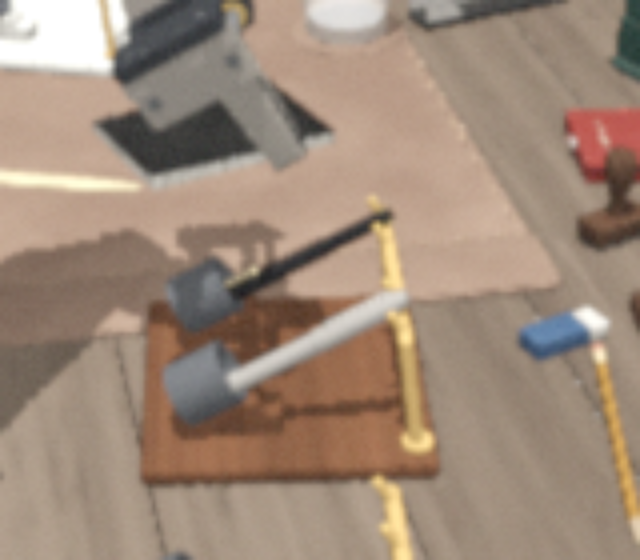

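View pics/c_wrist.png

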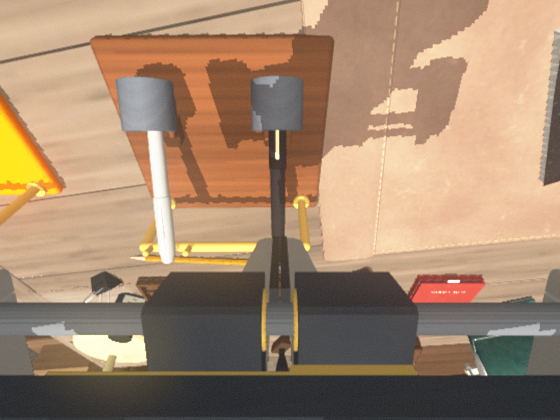

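```bash
python3 - <<'E'
from h import *
i=viewer.camera_info("wrist");o=robot.observe();X=Ro.from_rotvec(o["tcp_rot"]).as_matrix()
def pr(i,p): 
    v=np.array(i["camera_matrix"])@(np.array(i["R"])@p+np.array(i["t"]));return (v[:2]/v[2]).round(1)
print(X[:,0],o["tcp_pos"])
for d in(0,-19,-40,-69):print(d,"wrist",pr(i,o["tcp_pos"]+X[:,0]*d),"side",pr(viewer.camera_info("side"),o["tcp_pos"]+X[:,0]*d))
print("M side",pr(viewer.camera_info("side"),M),"tip",pr(viewer.camera_info("side"),M+66*A),"scene",pr(viewer.camera_info("scene"),M),pr(viewer.camera_info("scene"),M+66*A), "wrist",pr(i,M),pr(i,M+66*A))
look("c2")
E
python3 - <<'E'
import cv2
a=cv2.imread("pics/b_scene.png")[150:250,250:380];cv2.imwrite("pics/b_scenez.png",cv2.resize(a,None,fx=5,fy=5))
E
```

```text
[ 0.49146455 -0.08673757 -0.86656748] [535.10889523  82.15986846 101.49714504]
0 wrist [278.2 234.6] side [298.9 219. ]
-19 wrist [278.1 244.2] side [294.7 212.7]
-40 wrist [278.  257.2] side [290.  205.7]
-69 wrist [277.8 281.2] side [283.4 195.8]
M side [292.9 235.4] tip [317.8 222.5] scene [298.9 204.4] [288.8 189.4] wrist [278.5 180.1] [278.6 260.5]
fountain_pen 0.83 [525.3  80.9  55.3]
pen_middle 0.83 [522.7  83.1  58.4]
pen_middle 0.55 [465.6  90.3  33. ]
pen_stand 0.98 [510.6  37.2  -1. ]
ball_pen 0.74 [515.5  -6.4  52.4]
ball_pen 0.47 [528.   79.4  56.3]
cup_left 0.95 [463.6  88.8  33.6]
```

View pics/b_scenez.png

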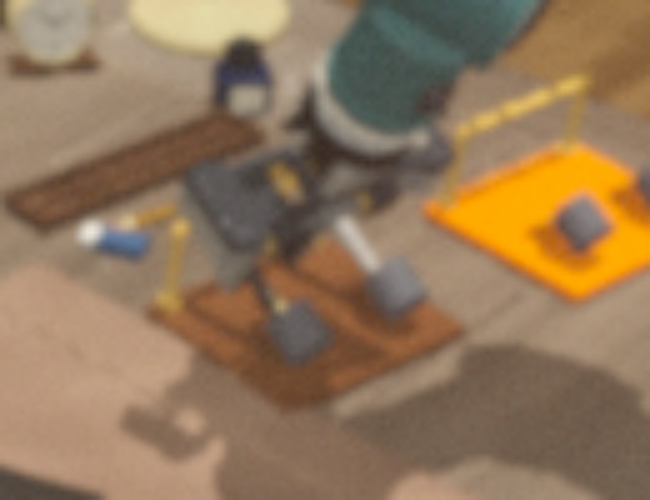

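```bash
python3 - <<'E'
import cv2
a=cv2.imread("pics/c_side.png")[170:250,240:340];cv2.imwrite("pics/c_sidey.png",cv2.resize(a,None,fx=7,fy=7,interpolation=cv2.INTER_CUBIC))
a=cv2.imread("pics/c_wrist.png")[210:330,220:340];cv2.imwrite("pics/c_wristz.png",cv2.resize(a,None,fx=5,fy=5,interpolation=cv2.INTER_CUBIC))
E
```

```text
(no output)
```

View pics/c_sidey.png

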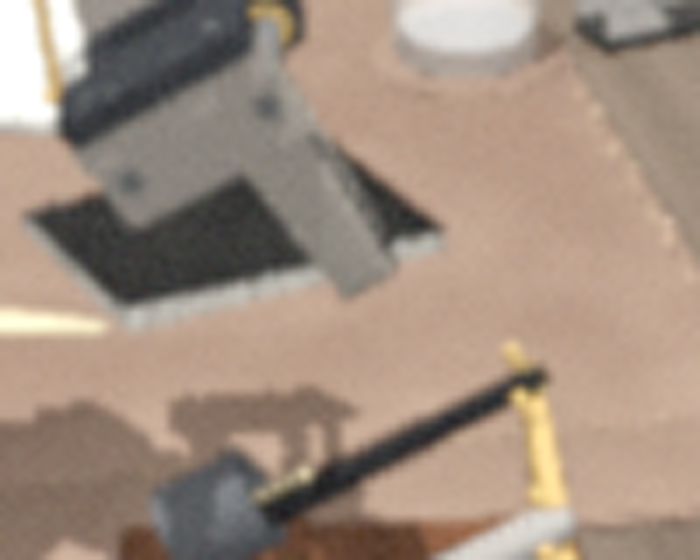

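View pics/c_wristz.png

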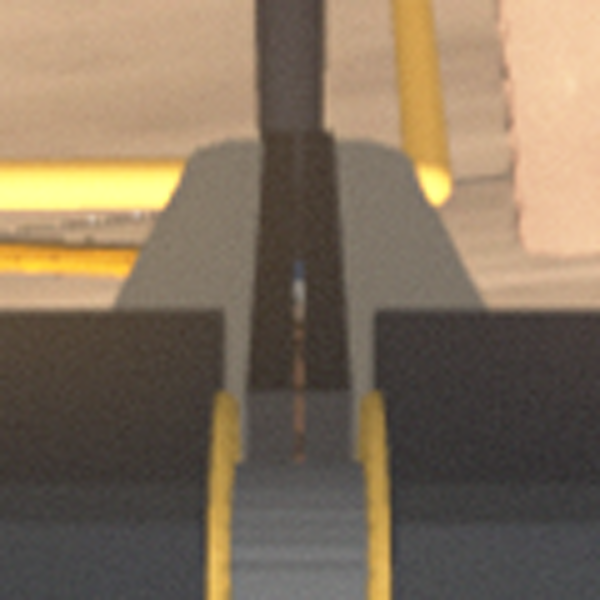

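```bash
python3 - <<'E'
from h import *
o=robot.observe();X=Ro.from_rotvec(o["tcp_rot"]).as_matrix()
def pr(i,p): 
    v=np.array(i["camera_matrix"])@(np.array(i["R"])@p+np.array(i["t"]));return (v[:2]/v[2]).round(1)
w=viewer.camera_info("wrist");s=viewer.camera_info("side")
print("cam pos in tool",X.T@(-np.array(w["R"]).T@np.array(w["t"])-o["tcp_pos"]))
for d in(0,-10,-20,-30,-40):
  for z in(-10,10):
    print(d,z,"wrist",pr(w,o["tcp_pos"]+X@[d,18,z]),pr(w,o["tcp_pos"]+X@[d,-18,z]),"side",pr(s,o["tcp_pos"]+X@[d,-18,z]),pr(s,o["tcp_pos"]+X@[d,18,z]))
E
```

```text
cam pos in tool [-199.36399646    0.64755019  -66.89778831]
0 -10 wrist [304.5 220.7] [251.9 220.7] side [295.5 224.7] [294.8 217. ]
0 10 wrist [303.9 248.2] [252.6 248.1] side [303.2 220.7] [302.2 213. ]
-10 -10 wrist [305.7 224.9] [250.6 224.9] side [293.2 221.4] [292.6 213.8]
-10 10 wrist [305.1 253.6] [251.3 253.6] side [301.  217.3] [300.1 209.8]
-20 -10 wrist [307.1 229.6] [249.1 229.6] side [291.  218.1] [290.4 210.5]
-20 10 wrist [306.4 259.5] [249.9 259.5] side [298.8 214. ] [297.9 206.5]
-30 -10 wrist [308.6 234.7] [247.5 234.7] side [288.7 214.7] [288.2 207.2]
-30 10 wrist [307.8 266.1] [248.3 266.1] side [296.5 210.6] [295.8 203.2]
-40 -10 wrist [310.3 240.4] [245.7 240.4] side [286.4 211.3] [286.  203.9]
-40 10 wrist [309.4 273.5] [246.6 273.5] side [294.2 207.1] [293.6 199.8]
```

```bash
sed -i 's/x\*(19-h)/x*(48-h)/' h.py; python3 - <<'E'
from h import *
def ob(q=None):
    o=robot.observe();print(round(o["t"],2),o["joints"].round(3),o["contact_force"].round(1),round(o["grip_width"],4), None if q is None else (o["tcp_pos"]-q).round(1))
for s in(1,-1):
  for kw in (dict(h=80),dict(h=50),dict(h=0),dict(h=3,al=40),dict(h=50,al=34)):
    v=kin.ik(*pose(s,30,**kw));print(s,kw,None if v is None else v.round(2))
q,r=pose(1,30,h=60)
robot.servo_line(q,100,r);grip(0.5);ob(q)
q,r=pose(1,30);robot.servo_line(q,100,r);ob(q)
for c in("side","wrist"): cv2.imwrite(f"pics/d_{c}.png",viewer.read_camera(c)[:,:,::-1])
print(grip(0.0,20));ob(q)
for c in("side",): cv2.imwrite(f"pics/e_{c}.png",viewer.read_camera(c)[:,:,::-1])
a=cv2.imread("pics/e_side.png")[170:310,220:380];cv2.imwrite("pics/e_sidez.png",cv2.resize(a,None,fx=4,fy=4))
E
```

```text
1 {'h': 80} [ 0.42  0.41 -0.96  2.36  1.52  0.62 -0.38]
1 {'h': 50} [ 0.37  0.5  -0.9   2.35  1.64  0.65 -0.47]
1 {'h': 0} [ 0.3   0.61 -0.79  2.31  1.81  0.67 -0.58]
1 {'h': 3, 'al': 40} [ 0.36  0.6  -0.83  2.24  1.7   0.64 -0.41]
1 {'h': 50, 'al': 34} [ 0.42  0.49 -0.91  2.28  1.55  0.63 -0.33]
-1 {'h': 80} [ 0.36  0.38 -0.89  2.36  1.51  0.58  2.76]
-1 {'h': 50} [-0.6   0.32  0.21  2.4   1.65  0.22  2.52]
-1 {'h': 0} [-0.55  0.46  0.19  2.36  2.14  0.22  2.04]
-1 {'h': 3, 'al': 40} [-0.5   0.43  0.19  2.29  1.77  0.18  2.45]
-1 {'h': 50, 'al': 34} [ 0.22  0.4  -0.67  2.29  1.51  0.5   2.81]
11.58 [ 0.393  0.475 -0.929  2.352  1.607  0.644 -0.439] [1.  0.5 1. ] 0.5006 [-0. -0. -0.]
12.33 [ 0.346  0.64  -0.849  2.312  1.813  0.703 -0.562] [-0.4  0.4 -0.3] 0.5015 [-0.2  0.3  0.2]
False
13.06 [ 0.346  0.64  -0.848  2.311  1.813  0.704 -0.562] [ 0.1 -0.   0.8] 0.1154 [ 0.2 -0.2  0.1]
```

View pics/e_sidez.png

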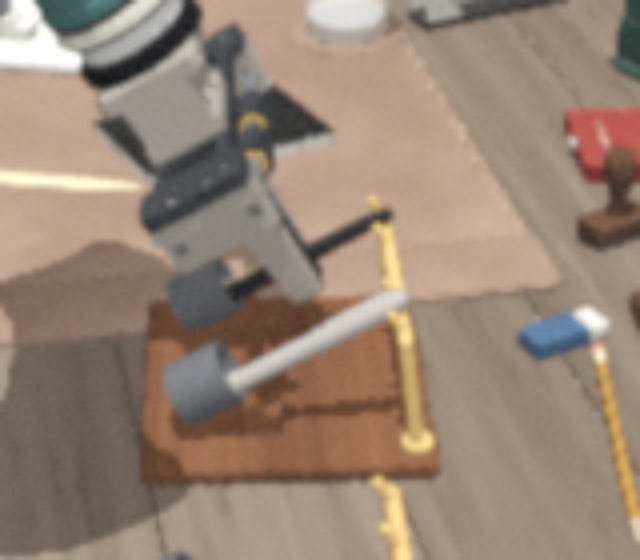

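```bash
python3 - <<'E'
from h import *
def ob(q=None):
    o=robot.observe();print(round(o["t"],2),o["joints"].round(3),o["contact_force"].round(1),round(o["grip_width"],4), None if q is None else (o["tcp_pos"]-q).round(1))
for kw in (dict(h=3),dict(h=3,al=40),dict(h=52,al=34)):
    q,r=pose(1,30,**kw);robot.servo_line(q,100,r);ob(q)
im=viewer.read_camera("side");cv2.imwrite("pics/f_side.png",im[:,:,::-1])
a=im[150:290,220:380,::-1];cv2.imwrite("pics/f_sidez.png",cv2.resize(a,None,fx=4,fy=4))
v=kin.ik(*pose(-1,30,h=52,al=34));print(v)
E
```

```text
13.36 [ 0.348  0.632 -0.852  2.314  1.805  0.701 -0.557] [2.2 0.8 0.5] 0.1193 [0.1 0.1 0.3]
13.91 [ 0.371  0.604 -0.84   2.243  1.698  0.652 -0.408] [-0.4  0.7 -0.3] 0.1168 [-0.7  0.  -0.4]
14.55 [ 0.408  0.48  -0.904  2.284  1.545  0.621 -0.322] [ 0.   0.7 -1.1] 0.1159 [-0.  -0.3 -0.2]
[ 0.21934917  0.39653505 -0.67475239  2.29346652  1.49892405  0.50125399
  2.81629717]
```

View pics/f_sidez.png

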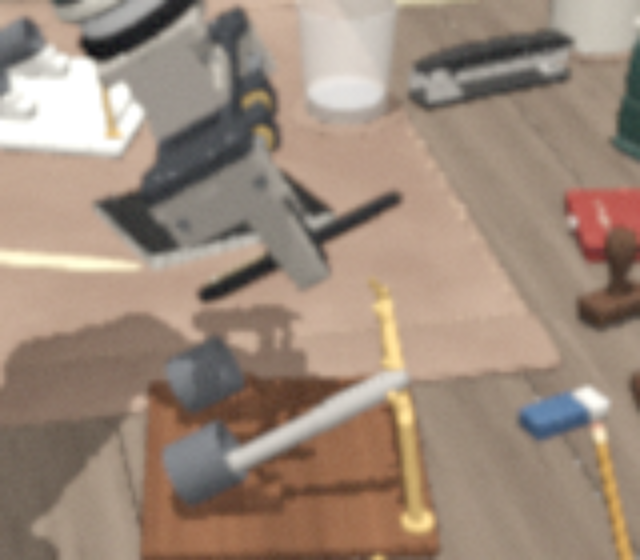

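```bash
python3 - <<'E'
from h import *
def ob(q=None):
    o=robot.observe();print(round(o["t"],2),o["joints"].round(3),o["contact_force"].round(1),round(o["grip_width"],4), None if q is None else (o["tcp_pos"]-q).round(1))
j=np.array(robot.observe()["joints"]);j[6]+=np.pi
robot.goto_joints(j);ob(pose(-1,30,h=52,al=34)[0])
for kw in (dict(h=52,al=34),dict(h=4,al=40)):
    v=kin.ik(*pose(-1,30,**kw));print(v)
for c in("side","scene","wrist"):
    im=viewer.read_camera(c);cv2.imwrite(f"pics/g_{c}.png",im[:,:,::-1])
    if c=="side":
        a=im[150:290,220:380,::-1];cv2.imwrite("pics/g_sidez.png",cv2.resize(a,None,fx=4,fy=4))
E
```

```text
17.25 [ 0.408  0.481 -0.903  2.284  1.545  0.621  2.819] [ 0.5  0.4 -0.2] 0.1181 [-0.1 -0.3 -0.5]
[ 0.40810469  0.47972275 -0.9040448   2.28409467  1.54443669  0.62097843
  2.81993699]
[ 0.36514575  0.59752821 -0.83276947  2.24279569  1.69342537  0.64537228
  2.7345396 ]
```

View pics/g_sidez.png

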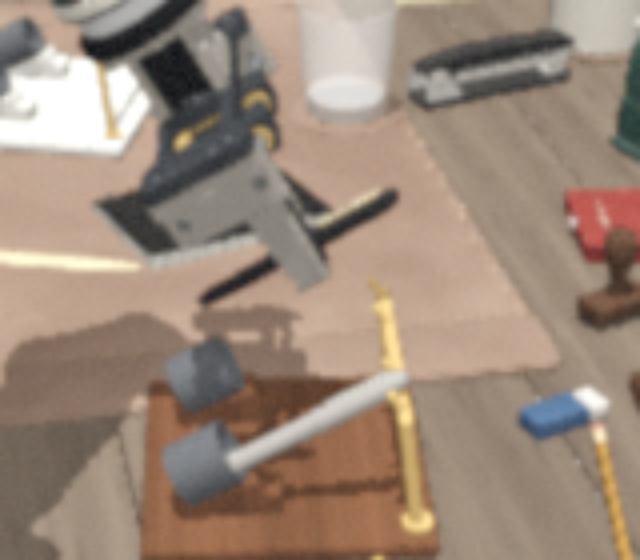

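View pics/g_wrist.png

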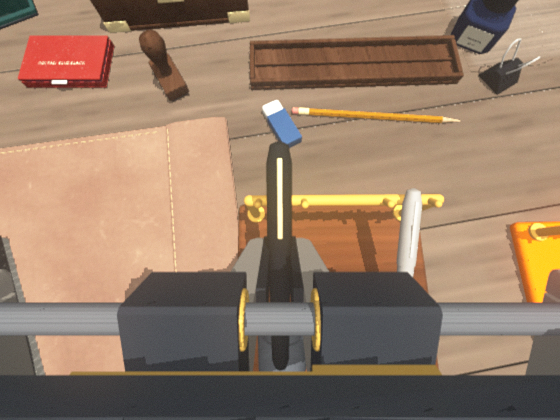

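```bash
python3 - <<'E'
from h import *
def ob(q=None):
    o=robot.observe();print(round(o["t"],2),o["joints"].round(3),o["contact_force"].round(1),round(o["grip_width"],4), None if q is None else (o["tcp_pos"]-q).round(1))
def side(t):
    im=viewer.read_camera("side");a=im[150:310,220:380,::-1];cv2.imwrite(f"pics/{t}.png",cv2.resize(a,None,fx=3.6,fy=3.6))
for kw,f in ((dict(h=5,al=40),100),(dict(h=5,al=20),60),(dict(h=4,al=3),40)):
    q,r=pose(-1,30,**kw);robot.servo_line(q,f,r);ob(q)
side("i1")
E
```

```text
18.02 [ 0.37   0.598 -0.84   2.244  1.69   0.648  2.738] [-0.4  0.4 -0.3] 0.1196 [-0.3  0.4 -0. ]
18.5 [ 0.358  0.608 -0.843  2.28   1.746  0.669  2.661] [ 0.2 -0.2  0.3] 0.1188 [0.2 0.1 0.5]
19.07 [ 0.346  0.625 -0.846  2.31   1.794  0.691  2.595] [ 0.1 -0.4 -0.3] 0.1155 [-0.1  0.1 -0.1]
```

View pics/i1.png

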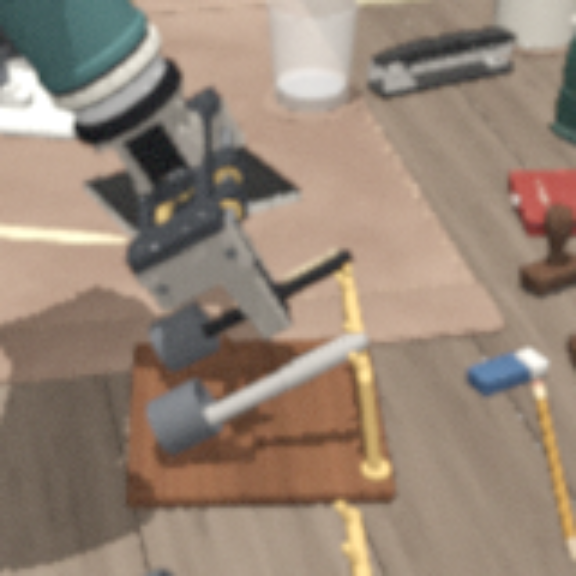

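```bash
python3 - <<'E'
from h import *
def ob(q=None):
    o=robot.observe();print(round(o["t"],2),o["joints"].round(3),o["contact_force"].round(1),round(o["grip_width"],4), None if q is None else (o["tcp_pos"]-q).round(1))
q,r=pose(-1,30,h=.5,al=1);robot.servo_line(q,30,r);ob(q)
grip(0.4);ob()
q,r=pose(-1,30,h=70);robot.servo_line(q,100,r);ob(q)
robot.movep(*pose(-1,20,h=130)) if kin.ik(*pose(-1,20,h=130)) is not None else print("no")
ob()
look("j_wrist"); look("j_side",c="side"); look("j_scene",c="scene")
a=cv2.imread("pics/j_side.png")[150:310,220:380];cv2.imwrite("pics/j_sidez.png",cv2.resize(a,None,fx=3.6,fy=3.6))
E
```

```text
19.41 [ 0.343  0.636 -0.843  2.31   1.81   0.698  2.582] [-0.4  0.6  0.7] 0.1182 [ 0.1 -0.1 -0.1]
19.97 [ 0.343  0.635 -0.843  2.31   1.809  0.698  2.582] [ 0.9  0.2 -0.3] 0.4008 None
20.81 [ 0.396  0.44  -0.934  2.356  1.565  0.627  2.729] [-0.8 -0.9  0.1] 0.4005 [ 0.1 -0.2 -0.1]
24.34 [-1.554  0.367  1.414  2.321 -0.527  0.478 -1.519] [ 0.4  0.3 -0.7] 0.4022 None
fountain_pen 0.85 [528.5  81.6  56.5]
pen_middle 0.72 [521.   87.4  56.8]
pen_stand 0.95 [ 446.8 -213.     2.8]
pen_stand 0.68 [511.9  38.8  -1.3]
ball_pen 0.79 [517.1  -6.1  55. ]
cup_left 0.7 [465.9  89.6  31.7]
cup_left 0.67 [ 406.1 -158.9   26.5]
rail_left 0.93 [570.4  76.7  84. ]
rail_left 0.62 [515.8  -8.4  52.9]
fountain_pen 0.79 [524.8  88.6  54. ]
pen_middle 0.66 [524.7  85.7  56.1]
pen_middle 0.35 [524.9  87.9  57. ]
pen_stand 0.85 [507.7  39.1   1.5]
pen_stand 0.67 [ 445.4 -212.7    2.9]
ball_pen 0.75 [509.6  -4.7  49.7]
cup_left 0.86 [398.1 645.9  26.6]
cup_left 0.82 [ 398.9 -156.8   28. ]
rail_left 0.83 [ 509.2 -177.5   85.4]
rail_left 0.62 [566.7  76.6  86.8]
fountain_pen 0.67 [521.4  84.4  54. ]
pen_middle 0.49 [520.9  88.6  57.1]
pen_stand 0.9 [423.9 575.4   3.3]
pen_stand 0.88 [ 442.9 -213.6   -4. ]
ball_pen 0.64 [505.   -6.   53.2]
cup_left 0.87 [462.6  92.3  22.5]
cup_left 0.74 [393.4 640.8  31.5]
rail_left 0.95 [492.7 596.3  94.2]
rail_left 0.59 [ 503.8 -177.1   82.8]
```

View pics/j_sidez.png

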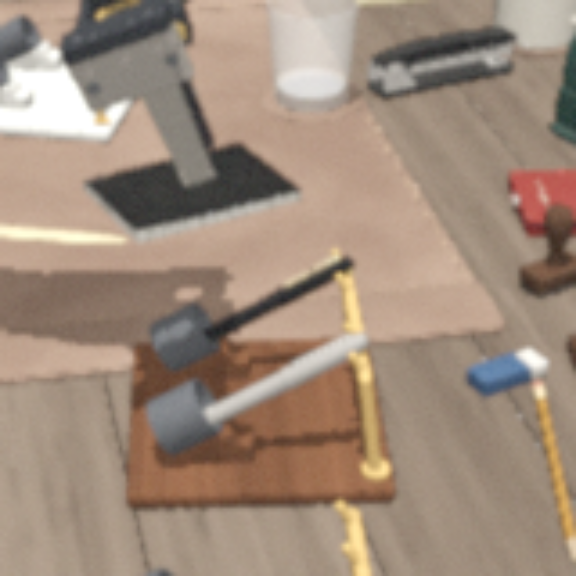

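View pics/j_wrist.png

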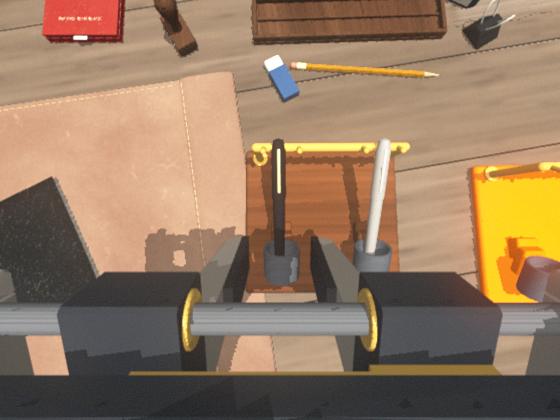

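```bash
python3 - <<'E'
from h import *
print(robot.job_done(), robot.observe()["t"])
E
```

```text
the job is handed in; nothing more can be done
the job is handed in; nothing more can be done
```

I drew the black pen out of the left cup, turned it end for end and put it back in the same cup. It is now cap up and resting on the rail between its pins. I handed the job in at about 24.6 s on the robot's clock.

**First grasp:** It closed on nothing. The images from the wrist and side cameras show the real fingertips about 34 mm short of the reported tool point, which disagrees with the text. I corrected for this, and the second grasp held at a width of about 11 mm.

**Turning and placing:** I raised the pen clear of the cups, turned it by a half turn of the last joint (about 3.14 rad) and slid it back down the slope. Contact forces stayed at about 2 N or less at every check.

**Last checks:**
- **Black pen:** The three cameras put its middle at about (522, 87, 57) mm, against (521.5, 84.7, 58.3) mm at the start. In the side picture it lies at about the same slope as the silver pen.
- **Silver pen:** I never touched it, and the estimates of its place before and after differ by no more than the networks' error.
- **Robot:** The gripper was clear of everything when I handed in.

**Disagreement:** The stand fit from the base corners came out about 5 mm too low in height. I placed the pen from its triangulated end and the network's estimates instead.

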